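# Stand the yellow glue bottle nose-down in its cone holder

### The arm

A 6-joint arm with a two-finger parallel gripper is mounted at the origin on the work surface. World frame = base frame: x ahead of the robot, y to its left, z up, the work surface at z = 0. Lengths are in mm, angles in rad, forces in N, time in s.
With the tool pointing down it reaches from about 275 to 825 mm from the base axis. Payload 5.2 kg.
Tool frame: the origin (TCP) lies at the very end of the fingers, on their centre line; the grasp point (between the pads) lies 19 mm behind it; z points along the fingers, y is the line along which they close (so a half turn about z gives the same grasp; the last joint's range is limited). The gripper opens to 93 mm and grips with 3 to 60 N. Pads are 15 mm wide; open, the fingers measure 128 mm over their backs; the gripper's body (75 mm by 188 mm) begins 65 mm behind the grasp point.
Start: joints at [1.046, 0.259, 1.535, -0, 1.348, -0.203], TCP at [173.929, 521.779, 218.653] pointing down, gripper open.
Joint ranges: [-3.14, 3.14], [-0.91, 2.08], [0.19, 2.58], [-1.22, 4.36], [0.22, 2.71], [-3.12, 3.12]. Speed limits (rad/s): [2.57, 2.57, 3.14, 3.14, 3.14, 3.14].

### API

Orientations are given as [roll, pitch, yaw] about the fixed x, y, z axes, in that order (R = Rz(yaw) Ry(pitch) Rx(roll)).
In Python, from bench import robot gives the robot as it stands. The module is installed in compiled form; this text tells all that it offers. Calls block until the motion is done:
- robot.move_ptp(position, orientation): joint-space move of the TCP to a pose.
- robot.move_linear(position, ori=None, speed=150, f_stop=None): straight line of the TCP; ori=None keeps the orientation; speed is the mean speed in mm/s. With f_stop (N) it stops when the force on the tool has changed by that much, and returns True; else False.
- robot.move_j(angles): joint-space move.
- robot.move_gripper(opening): opening from 0.0 (shut) to 1.0 (fully open); the grip force is fixed at half the most; returns when the fingers have stopped.
- robot.sleep(seconds).
- robot.inverse_kinematics(position, orientation): joint angles nearest the present ones, or None.
- robot.get_image(name): name is "scene" or "top" or "wrist"; returns a dict with "img" (420x560x3 uint8, blue, green, red), "fovy" (degrees; the focal length in pixels is half the picture's height over the tangent of half this angle, whatever the lens; pixels are square), "cx", "cy" (the principal point, pixels), "eye" and "orientation" of the camera in the world. Camera axes: x right, y down, z forward; pixel columns grow to the right and rows downward; lengths in mm; the calibration is good to about 2 mm. A picture is of the moment at which its call begins. There is no depth.
A pose or a line that the arm cannot do raises robot.MotionError and nothing moves.
- robot.hand_in(): hands the job in; it is judged then, once.
Readings, each from a call of its own:
- robot.current_t(): time.
- robot.current_qpos(): joint angles.
- robot.current_joint_vel(): joint speeds.
- robot.current_joint_efforts(): joint torques, N m.
- robot.current_tcp_pos(): TCP position.
- robot.current_eef_rot(): TCP orientation.
- robot.current_contact_force(): force on the tool from outside, world axes, zero at the start.
- robot.current_ft_torque(): the same for the moment, N m.
- robot.current_gripper_width(): opening from 0.0 (shut) to 1.0 (fully open).
- robot.current_finger_force(): force on a finger pad.
Only numpy, scipy, OpenCV 4.12 (cv2) and the standard library are available. Lean on these libraries where they do the work, as an engineer would, in place of code of your own. Each camera call takes 0.05 s, during which the arm holds its last target. There are 200 camera calls.

### The job

The yellow glue bottle in the slanted rack is nearly empty. Take it out and stand it nose-down in the blue cone holder, fully home and upright, so that the rest of the glue collects at the nozzle. Lower it in rather than dropping it, and leave the white bottle where it is in the rack.

Things in the scene. Friction and masses are not known exactly. Their poses are not given: they have to be found in the camera images.
- yellow_mid (a point): Yellow bottle, 140 mm long, about 0.2 kg: mid-point of its axis. z runs from nose tip to flat end. Black nose cone, 12 mm wide at the tip, 48 at 38 mm from it; then a 48 mm cylinder. At the start it rests by gravity in a rack lane, leaning 30 deg, flat end up and robot-wards; y is level along the rack. Its top 45 mm stand clear, with finger room on both y sides; it pulls out along z.
- white_mid (a point): Mid-point of a white bottle of the same shape, mass and axes as the yellow one, with the same black nose. It rests in the other lane of the rack, 110 mm away along the row, and is to stay there.
- socket_mouth (a point): Mouth centre of the blue cone holder, a funnel fixed upright (z up) on a dark 110 x 110 mm foot. Mouth 60.6 mm above the table, 54 mm wide inside, 63 outside; inside it narrows with the same taper as the bottle's nose. Fully home, the bottle's tip is 45 mm below the mouth and its mid-point 25 mm above it, on the axis.
- rack: Slanted rack, fixed: aluminium foot 160 x 220 x 8 mm, a leaning back panel reaching about 100 mm up, two grey lanes at y = +55 and -55 mm. Origin: centre of the foot's underside; z up; the bottles' noses point to +x, their flat ends lean to -x, the robot's side.
Things that resemble listed ones, but are neither listed nor needed, are in the scene too. There is more than one size of the part that bears yellow_mid; the job needs the middle-sized.

How it is judged (in metres and radians):
At the end, for the whole second after the job is handed in: The yellow bottle sits nose-down in the cone holder: its mid-point within 12 mm of the socket's axis and within 10 mm of its fully home height (25 mm above the mouth), upright within 10 degrees, released and at rest; the white bottle is within 30 mm of where it was (horizontal distance between yellow_mid and socket_mouth below 0.012 m and z of yellow_mid in the frame of socket_mouth between 0.015 and 0.035 m and angle between yellow_mid's own z axis and vertical below 0.175 rad and linear speed of yellow below 0.02 m/s and distance of white_mid from where it was at the start of the episode below 0.03 m); the robot touches nothing.
It fails at once if the yellow bottle is dropped (falls freely by more than about 25 mm, faster than 0.7 m/s with no finger on it) (linear speed of yellow above 0.7 m/s and contact force between yellow and the fingers below 0.05 N).
It fails at once if the white bottle is moved by more than 30 mm (distance of white_mid from where it was at the start of the episode above 0.03 m).
It also fails if it takes over 40 s, if anything falls off the work surface, if the arm or the gripper's body presses on something with over 40 N, if the wrist force passes 120 N, or if a joint passes its speed limit or range.

## Working session

There is one attempt and no reset: what is moved stays moved. The work goes in short steps, each a Python script; the robot and the scene stay as the last script left them, time stands still between calls to the robot, and variables do not carry over. Pictures are saved under pics/ and viewed, at most 10 in all, crops included, and the job is handed in when it is done.

```bash
mkdir -p pics; cat > h.py <<'E'
import numpy as np, cv2
from bench import robot
from scipy.spatial.transform import Rotation as R
E
python3 - <<'E'
from h import *
for n in ("scene","top"):
    d=robot.get_image(n); cv2.imwrite(f"pics/{n}0.png",d["img"])
    print(n,{k:v for k,v in d.items() if k!="img"})
print(robot.current_t(),robot.current_eef_rot())
E
```

```text
scene {'fovy': 46.60819589125447, 'cx': 268.8927535656051, 'cy': 209.81157350492555, 'eye': array([837.11208304, 551.96486475, 968.60803199]), 'orientation': array([-2.47954412, -0.00823666,  2.6082064 ])}
top {'fovy': 46.978628771411486, 'cx': 278.34530490883094, 'cy': 210.04402530818138, 'eye': array([ 223.91257481,  -66.86640445, 1265.01487623]), 'orientation': array([-2.92325581e+00, -1.88387644e-03, -1.53588036e+00])}
0.1 [-3.13999556e+00 -3.27209908e-04  2.81983601e+00]
```

View pics/scene0.png

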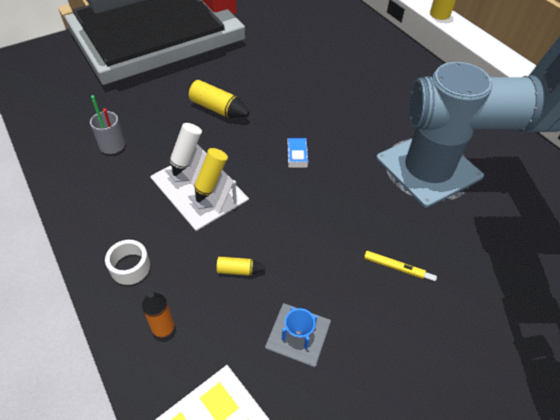

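View pics/top0.png

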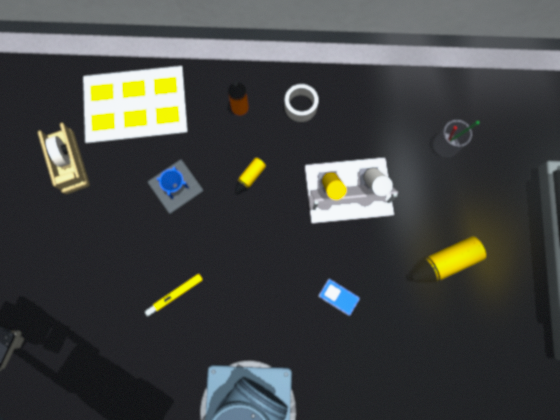

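Scene: the rack's yellow bottle is at about (210,172), the white one at (185,145), and the holder at (299,325). Top: yellow bottle (333,186), socket (171,181), white foot (305–393, 158–221). The yellow bottles lying loose on the table are decoys. Next I'll magnify the details.

```bash
python3 - <<'E'
import cv2,numpy as np
s=cv2.imread("pics/scene0.png");t=cv2.imread("pics/top0.png")
f=lambda a,x,y:cv2.resize(a[y:y+75,x:x+100],(400,300),interpolation=cv2.INTER_CUBIC)
cv2.imwrite("pics/c1.png",np.vstack([np.hstack([f(s,150,140),f(t,300,150)]),np.hstack([f(s,250,290),f(t,125,150)])]))
E
```

```text
(no output)
```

View pics/c1.png

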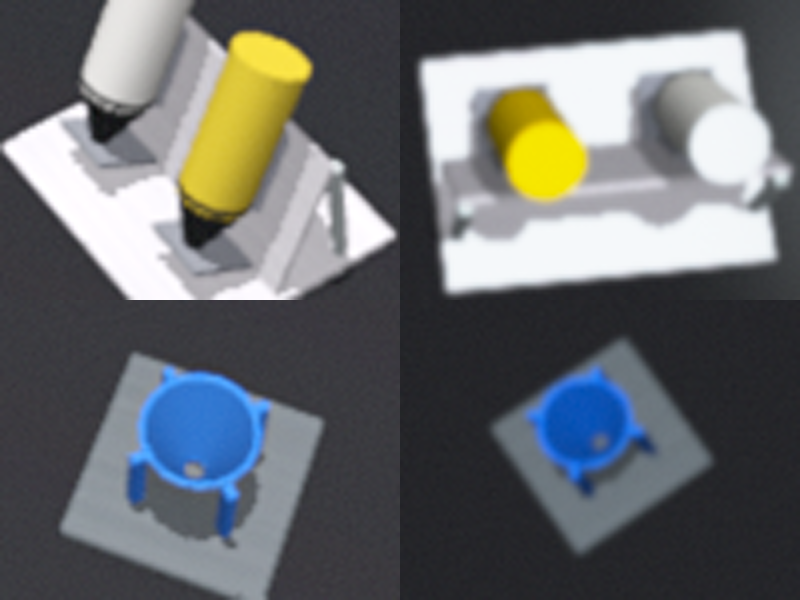

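The crop shows both flat-end discs and the holder's rim clearly: yellow end at about (217.7,154.2) in scene and (336,189.6) in top, rim centre at about (300,322) and (170.6,180). Next I'll segment and triangulate them.

```bash
cat >> h.py <<'E'
def ray(d,u,v):
    f=210/np.tan(np.radians(d["fovy"])/2)
    r=R.from_euler("xyz",d["orientation"]).apply([(u-d["cx"])/f,(v-d["cy"])/f,1])
    return d["eye"],r/np.linalg.norm(r)
def plane(d,u,v,z):
    e,r=ray(d,u,v); return e+r*(z-e[2])/r[2]
def tri(*rays):
    A=sum(np.eye(3)-np.outer(r,r) for e,r in rays); b=sum((np.eye(3)-np.outer(r,r))@e for e,r in rays)
    p=np.linalg.solve(A,b); return p,[np.linalg.norm(np.cross(p-e,r)) for e,r in rays]
def blob(m,u,v):
    n,l,s,c=cv2.connectedComponentsWithStats(m.astype(np.uint8)); i=l[int(v),int(u)]
    return (l==i).astype(np.uint8),s[i],c[i]
def fit(m):
    c=max(cv2.findContours(m,0,1)[0],key=cv2.contourArea); return cv2.fitEllipse(cv2.convexHull(c)),c
E
python3 - <<'E'
from h import *
D={n:robot.get_image(n) for n in("scene","top")}
rs=[];rw=[];rb=[]
for n,thr,y,w,b in(("scene",222,(217,154),(190,131),(300,322)),("top",200,(336,189),(381,185),(170,180))):
    im=D[n]["img"].astype(int)
    B,G,Rr=im[...,0],im[...,1],im[...,2]
    print(n,"yellow px",im[y[1],y[0]],im[y[1]+(20 if n=="scene" else -10),y[0]-(8 if n=="scene" else 8)])
    yel=(Rr-B>70); ty=im[y[1],y[0]][2]-22
    m,s,c=blob(yel&(Rr>ty),*y); m=cv2.morphologyEx(m,cv2.MORPH_OPEN,np.ones((5,5),np.uint8)); e,_=fit(m); print("yel end",e); rs.append(ray(D[n],*e[0]))
    m,s,c=blob((B-Rr>60),b[0]-(10 if n=="scene" else 8),b[1]); m=cv2.morphologyEx(m,cv2.MORPH_CLOSE,np.ones((7,7),np.uint8))
    k=13 if n=="scene" else 11; m=cv2.morphologyEx(m,cv2.MORPH_OPEN,cv2.getStructuringElement(2,(k,k))); e,_=fit(m); print("rim",e); rb.append(ray(D[n],*e[0])); print("  plane",plane(D[n],*e[0],60.6))
    # socket foot
ps,r=tri(*rs);print("yellow end",ps,r)
ps,r=tri(*rb);print("mouth",ps,r)
im=D["top"]["img"]; roi=im[145:235,295:405].min(2)>120
roi=cv2.morphologyEx(roi.astype(np.uint8),cv2.MORPH_OPEN,np.ones((3,3),np.uint8))
c=max(cv2.findContours(roi,0,1)[0],key=cv2.contourArea)
box=cv2.boxPoints(cv2.minAreaRect(c))+[295,145]
P=np.array([plane(D["top"],*q,8) for q in box]);print("foot",P[:,:2].round(1),P.mean(0),np.linalg.norm(P-np.roll(P,1,0),axis=1))
E
```

```text
scene yellow px [ 69 227 249] [ 53 187 210]
yel end ((216.2119140625, 153.60064697265625), (8.749125480651855, 18.285343170166016), 110.43914031982422)
rim ((299.1361999511719, 322.65240478515625), (30.143665313720703, 33.193241119384766), 79.13680267333984)
  plane [564.1087855  223.39525049  60.6       ]
top yellow px [  0 230 246] [  0 131 156]
yel end ((336.5008239746094, 189.93679809570312), (18.004674911499023, 19.25334358215332), 34.17958450317383)
rim ((170.83834838867188, 180.1881866455078), (24.83099365234375, 26.480886459350586), 68.6468276977539)
  plane [560.31257583 220.95705908  60.6       ]
yellow end [ 527.04669727 -198.6007347   149.01143637] [np.float64(1.8641726199090116), np.float64(1.8641726199090745)]
mouth [562.15977275 221.8584128   55.33990368] [np.float64(0.5186799092774587), np.float64(0.5186799092775607)]
foot [[ 632.8 -125.5]
 [ 665.8 -369.2]
 [ 501.2 -381.4]
 [ 469.7 -144.2]] [ 567.38554566 -255.10615541    8.        ] [164.12686368 245.90173435 165.09626454 239.23949065]
```

```bash
python3 - <<'E'
from h import *
s=robot.get_image("scene");t=robot.get_image("top")
S=lambda x,y,ox,oy:((x+.5)/4-.5+ox,(y+.5)/4-.5+oy)
print(tri(ray(s,*S(270.5,57,150,140)),ray(t,*S(145.5,160,300,150))))
print(tri(ray(s,*S(201.5,130,250,290)),ray(t,*S(184.5,121,125,150))))
P=np.array([plane(t,*S(x,y,300,150),8) for x,y in((20,60),(340,30),(378,262),(45,293))])
print(P,P.mean(0),np.linalg.norm(P-np.roll(P,1,0),axis=1))
v=(P[0]-P[1])+(P[3]-P[2]); print("yaw from y-edges",np.arctan2(-v[0],v[1]))
v=(P[0]-P[3])+(P[1]-P[2]); yaw=np.arctan2(v[1],v[0]); print("yaw",yaw)
F=np.array([plane(t,*S(x,y,125,150),4) for x,y in((-50+140,126),(225,38),(312,162),(180,255))]);print(F.mean(0),np.linalg.norm(F-np.roll(F,1,0),axis=1))
# IK of standoff
for y in (yaw,):
    Rt=R.from_euler("z",y)*R.from_euler("y",np.pi-np.radians(30)); z=Rt.apply([0,0,1]); print(z,Rt.as_euler("xyz"))
    for fl in(0,np.pi):
        o=(Rt*R.from_euler("z",fl)).as_euler("xyz"); print(o,robot.inverse_kinematics([527,-198.6,149]-z*80,o),robot.inverse_kinematics([527,-198.6,149]+z*39,o))
E
```

```text
(array([ 526.52295537, -196.5368391 ,  150.13841794]), [np.float64(0.7143417688654413), np.float64(0.7143417688653507)])
(array([561.53970729, 222.12885894,  58.12481954]), [np.float64(0.40928472955043316), np.float64(0.40928472955028095)])
[[ 631.79595891 -126.55707443    8.        ]
 [ 660.99235858 -344.52140524    8.        ]
 [ 499.76879762 -367.72276592    8.        ]
 [ 470.96949707 -146.84199059    8.        ]] [ 565.88165304 -246.41080905    8.        ] [162.10067444 219.91107125 162.88443678 222.75034596]
yaw from y-edges 0.13139388338218744
yaw 0.13421777081716854
[560.92087236 221.76021274   4.        ] [110.58199295 108.46014031 107.63089674 107.1694418 ]
[ 0.49550315  0.06690758 -0.8660254 ] [ 3.14159265  0.52359878 -3.00737488]
[ 3.14159265  0.52359878 -3.00737488] [-0.93668735 -0.00830307  1.97582453  0.55601875  0.98161243 -2.91143005] [-0.80713904  0.21516475  2.02287254  0.68163589  0.69643673 -2.99914306]
[ 3.14159265 -0.52359878  0.13421777] [-0.93668735 -0.00830307  1.97582453  0.55601875  0.98161243  0.2301626 ] [-0.80713904  0.21516475  2.02287254  0.68163589  0.69643673  0.14244959]
```

```bash
cat >> h.py <<'E'
YAW=.133
E0=np.array([526.5,-196.5,150.0]); M0=np.array([561.4,222.0,60.6])
RT=R.from_euler("z",YAW)*R.from_euler("y",np.pi-np.radians(30))*R.from_euler("z",np.pi)
ZT=RT.apply([0,0,1]); OT=RT.as_euler("xyz")
E
python3 - <<'E'
from h import *
robot.move_ptp(E0-ZT*90,OT)
d=robot.get_image("wrist");cv2.imwrite("pics/w1.png",d["img"])
f=210/np.tan(np.radians(d["fovy"])/2)
def pr(p):
    q=R.from_euler("xyz",d["orientation"]).inv().apply(np.array(p)-d["eye"]);return f*q[0]/q[2]+d["cx"],f*q[1]/q[2]+d["cy"]
print(robot.current_t(),robot.current_tcp_pos(),d["eye"],d["orientation"],pr(E0),[pr(E0+RT.apply(v)) for v in([24,0,0],[-24,0,0],[0,24,0],[0,-24,0])])
E
```

```text
3.1167 [ 482.14259836 -201.84335942  227.92968757] [ 470.18264107 -203.71160767  411.58305036] [-2.91418169e+00 -1.15770185e-05 -1.43774752e+00] (np.float64(275.10963932642767), np.float64(215.94361445809974)) [(np.float64(275.1232257677851), np.float64(183.34694334095047)), (np.float64(275.09674592780937), np.float64(246.87753330309644)), (np.float64(308.4374522304494), np.float64(215.94528611047264)), (np.float64(241.78182477958302), np.float64(215.94194280564446))]
```

View pics/w1.png

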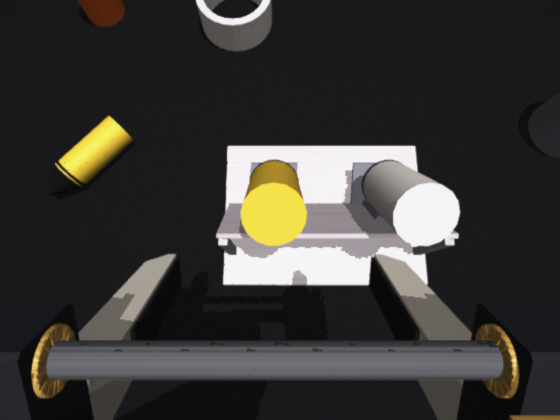

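The wrist view shows the yellow end disc centred at (274,213) against a predicted (275,216), so within 2 mm, and the foot edges are level, which confirms the yaw. Grasping now.

```bash
python3 - <<'E'
from h import *
E1=E0+[1.5,0.5,0]
print(robot.move_linear(E1+ZT*38,speed=120,f_stop=12),robot.current_tcp_pos(),E1+ZT*38)
robot.move_gripper(0.3); print("grip",robot.current_gripper_width()*93,robot.current_finger_force(),robot.current_contact_force())
print(robot.current_t())
if robot.current_finger_force()>5:
    p=robot.current_tcp_pos()
    robot.move_linear(p-ZT*25,speed=60); print(robot.current_contact_force(),robot.current_finger_force())
    robot.move_linear(p-ZT*150,speed=120); print(robot.current_contact_force(),robot.current_gripper_width()*93,robot.current_t())
    d=[np.pi,0,0.6]
    print(robot.inverse_kinematics(M0+[0,0,150],d))
E
```

```text
False [ 546.94192204 -193.75698205  117.65942092] [ 546.83220207 -193.48044343  117.09103466]
grip 47.616390917427815 29.978705048561096 [-0.32534046  2.88055626  2.40942386]
5.125
[ 0.43228677  0.94270086 -0.2344747 ] 29.97385025024414
[-0.74200905 -0.38493565 -1.35262397] 47.73045387925741 6.8833
[ 1.91988012e-01  3.60024878e-01  1.41266702e+00 -4.44089210e-16
  1.36890075e+00  1.16278434e+00]
```

```bash
python3 - <<'E'
from h import *
d=[np.pi,0,0.6]
robot.move_ptp(M0+[0,0,155],d); print(robot.current_t(),robot.current_tcp_pos(),robot.current_contact_force(),robot.current_gripper_width()*93)
f=lambda a,x,y:cv2.resize(a[y:y+150,x:x+100],(400,600),interpolation=cv2.INTER_CUBIC)
o=[]
for n,x,y in(("scene",250,210),("top",125,110)):
    D=robot.get_image(n); o.append(f(D["img"],x,y))
    F=210/np.tan(np.radians(D["fovy"])/2)
    for z in(60.6,113.6,151.6,200): # mouth, tip, shoulder
        q=R.from_euler("xyz",D["orientation"]).inv().apply(M0*[1,1,0]+[0,0,z]-D["eye"]); u,v=F*q[0]/q[2]+D["cx"],F*q[1]/q[2]+D["cy"]
        cv2.circle(o[-1],(int((u-x+.5)*4),int((v-y+.5)*4)),3,(0,0,255),-1)
cv2.imwrite("pics/c2.png",np.hstack(o))
E
```

```text
8.4917 [561.60747489 220.94490108 215.52804223] [-0.11425488 -1.19409247 -1.34830581] 47.36638150081752
```

View pics/c2.png

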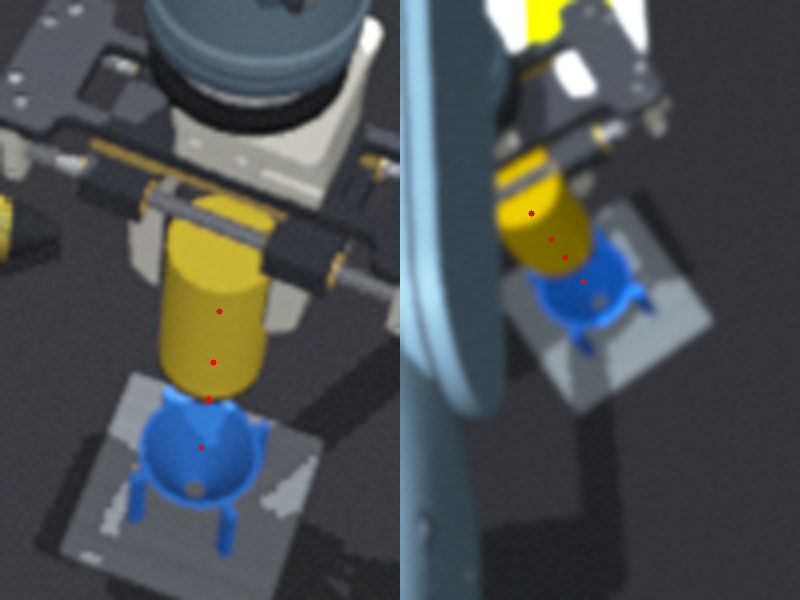

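The bottle hangs upright: in scene its centreline is at column 212–216 against the predicted axis at 213–219, about 1.5 mm off. Next I lower it under force control.

```bash
python3 - <<'E'
from h import *
print(robot.move_linear(M0+[0,0,80],speed=80,f_stop=8),robot.current_tcp_pos())
print(robot.move_linear(M0+[0,0,50],speed=20,f_stop=6),robot.current_tcp_pos(),robot.current_contact_force(),robot.current_t())
o=[]
for n,x,y in(("scene",250,210),("top",125,110)):
    D=robot.get_image(n); o.append(cv2.resize(D["img"][y:y+150,x:x+100],(400,600),interpolation=cv2.INTER_CUBIC))
cv2.imwrite("pics/c3.png",np.hstack(o))
E
```

```text
False [561.88134308 222.13285958 141.23608937]
True [562.53806213 223.2546051  116.68856046] [0.85427318 1.07498317 3.54703436] 10.7917
```

View pics/c3.png

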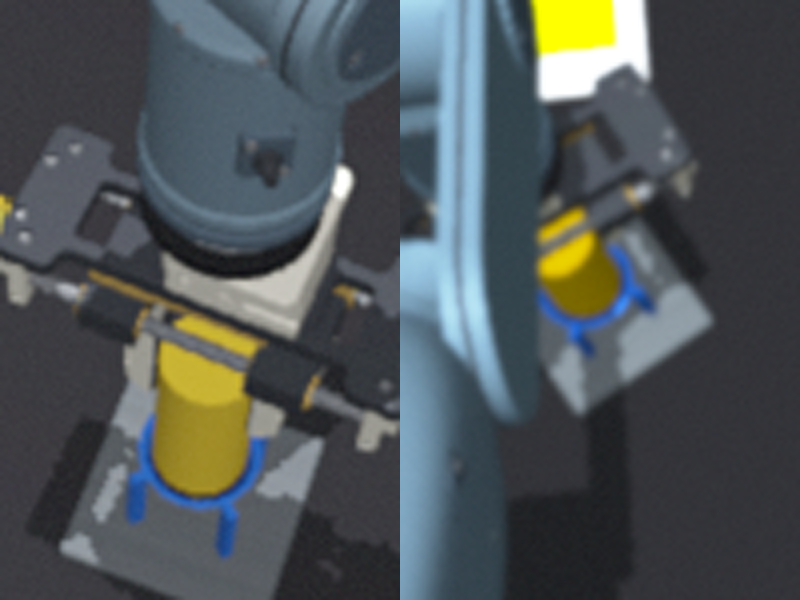

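The bottle is in the cone and stopped at TCP z 116.7 against an expected 117.6. I'll release, retreat and check.

```bash
python3 - <<'E'
from h import *
robot.move_gripper(0.62);robot.sleep(.3);robot.move_gripper(1.0)
p=robot.current_tcp_pos()
robot.move_linear(p+[0,0,75],speed=100)
robot.move_linear(p+[-120,-60,120],speed=150)
print(robot.current_t(),robot.current_contact_force())
o=[]
for n,x,y in(("scene",250,225),("top",125,125)):
    D=robot.get_image(n); o.append(cv2.resize(D["img"][y:y+120,x:x+100],(400,480),interpolation=cv2.INTER_CUBIC))
    F=210/np.tan(np.radians(D["fovy"])/2)
    for z in(60.6,155.6):
        q=R.from_euler("xyz",D["orientation"]).inv().apply(M0*[1,1,0]+[0,0,z]-D["eye"]); u,v=F*q[0]/q[2]+D["cx"],F*q[1]/q[2]+D["cy"]
        cv2.circle(o[-1],(int((u-x+.5)*4),int((v-y+.5)*4)),3,(0,0,255),-1)
cv2.imwrite("pics/c4.png",np.hstack(o))
E
```

```text
14.375 [ 0.14984694 -0.43019603  0.55108914]
```

View pics/c4.png

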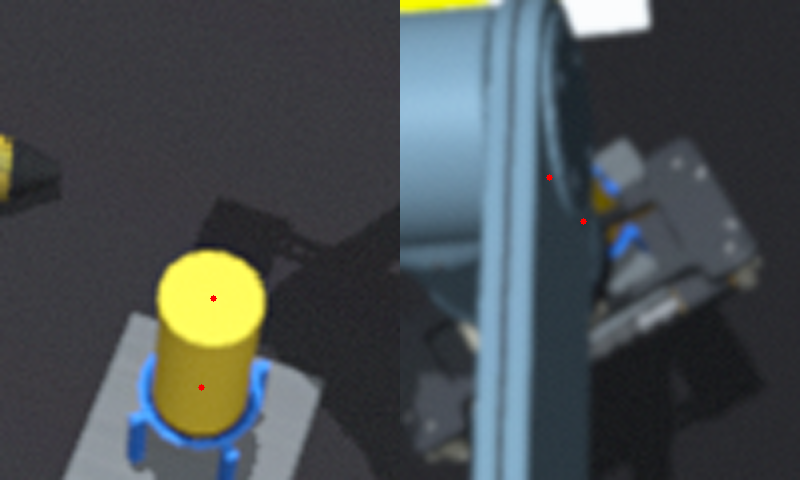

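The scene view shows the bottle's end disc centred at (212,298), on the predicted home point (213,298). It is upright, seated and released, and the arm is clear.

```bash
python3 -c "
from bench import robot
print(robot.hand_in())"
```

```text
the job is handed in; nothing more can be done
None
```

The yellow bottle stands nose-down, upright and fully home in the blue cone holder. It was lowered in under force control and released, nothing touched the white bottle that I could see, and the job was handed in at about 14.5 s; no verdict was shown.

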